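# Snap the squeegee holder onto the bench tube

### The job

Clip the big tool holder onto the thick tube: press it straight down onto the tube, near the middle, until both sprung arms have snapped round the tube and the holder sits fully home and upright, then let go of it. Leave the small holder, which belongs to the thin rod, standing where it is.

Things in the scene. Friction and masses are not known exactly. Their poses are not given: they have to be found in the camera images.
- big_holder: Larger white plastic clip-on holder, 95 g: open tray 54 (x) x 38 mm (y), rigid upright sides 19 to 64 mm above the origin, over a C clip opening down. Origin: axis of its 28 mm bore, 17 mm above the bench at start, when it stands on its arm ends; x along the bore, z up. Arms up to 38 mm wide, lips 21.5 mm apart. Home = origin on tube axis, x along tube, either way round. Snaps on at about 9 N.
- thick_mid (a point): Middle of the thick tube, on its axis: fixed level metal tube, 28 mm diameter, axis 60 mm above the bench, 202 mm free between two grey end blocks (22 mm thick, 50 mm wide, 78 mm high) on a dark wooden foot plate 250 x 70 x 8 mm. x along the tube, z up.
- small_holder: Smaller white plastic clip-on holder of the same form, tray 44 x 24 mm, bore 14 mm, top 58 mm above the bench. Origin on the axis of its bore, 13 mm above the bench; x along the bore. It must stay where it stands.
- thin_mid (a point): Middle of the thin rod, on its axis: metal rod, 14 mm diameter, axis 50 mm above the bench, on a similar fixed stand (blocks 61 mm high). x along the rod, z up. Not used. The two stands may swap sides.
Mind the look-alikes: they are no part of the job. What is shaped like the big_holder but purple, red or yellow is not meant.

How it is judged:
By the outcome, as a careful person would: the job done as asked, in the order asked, and still so for the second after the job is handed in, with the robot touching nothing.
It also fails if it takes over 32 s, if anything falls off the work surface, if the arm or the gripper's body presses on something with over 40 N, if the wrist force passes 120 N, or if a joint passes its speed limit or range.

### The arm

A 6-joint arm with a two-finger parallel gripper is mounted at the origin on the work surface. World frame = base frame: x ahead of the robot, y to its left, z up, the work surface at z = 0. Lengths are in mm, angles in rad, forces in N, time in s.
With the tool pointing down it reaches from about 150 to 775 mm from the base axis. Payload 6.1 kg.
Tool frame: the origin (TCP) lies at the very end of the fingers, on their centre line; the grasp point (between the pads) lies 19 mm behind it; z points along the fingers, y is the line along which they close (so a half turn about z gives the same grasp; the last joint's range is limited). The gripper opens to 85 mm and grips with 20 to 120 N. Pads are 22 mm wide; open, the fingers measure 114 mm over their backs; the gripper's body (76 mm by 85 mm) begins 54 mm behind the grasp point. The pads swing forward as they close: fully open they stand 13 mm farther back than shut.
Start: joints at [1.336, 0.126, -0.04, 1.405, 0, 1.571], TCP at [122.135, 510.579, 231.295] pointing down, gripper open.
Joint ranges: [-2.72, 2.72], [-0.95, 1.95], [-1.27, 1.35], [-1.78, 2.02], [-1.46, 1.47], [-3.14, 3.14]. Speed limits (rad/s): [2.39, 2.39, 3.01, 3.14, 3.14, 3.14].

### API

Orientations are given as a unit quaternion [w, x, y, z].
In Python, from cell import env gives the robot as it stands.
- The arm moves only by the shell command python3 -m jog 'ROWS' [OPENING]. ROWS is JSON, a list of rows, each an object with "slide": the shift along the tool's x, y, z as a fraction of full scale, a list of three; "turn": the turn about the tool's z as a fraction of full scale. In form: [{"slide": [tx, ty, tz], "turn": turn}, ...]. A call has 1 to 8 rows; each row is the pose to reach, as a shift and turn from the pose commanded when the call began, along the tool's axes at that moment; what a row does not reach only later rows make up. Full scale, the value 1, is 500 mm for a shift and 90 degrees for a turn. A row lasts 1/12 s, in which the tool goes at most 41.7 mm and 7.16 degrees, less where a joint would pass 70% of its speed; a pose out of reach is approached as far as the arm can. A call with a number of a shift or a turn outside -1 to 1 is refused whole. A call with a gripper value outside its range is refused whole. OPENING is the opening, from -1 (shut) to 1 (fully open), set as the call begins (- or left out, the last holds). The fingers move at their own pace and stop on an object; the grip force is fixed at half the most. Time passes only in rows, so rows that repeat a pose let the fingers close. It gives the time, the measured TCP pose, the force, the opening and the grip force at its end, in the units of the state.
- env.read_state(): the state, without advancing time (a new reading comes with each control period).
- env.snapshot(name): name is "scene" or "top" or "wrist"; returns a dict with "color" (480x640x3 uint8, red, green, blue), "fx", "fy", "cx", "cy" (pixels), "dist_coeffs" ([k1, k2, p1, p2, k3] as OpenCV has them; the pictures are not rectified), "view" (4x4, takes a point from world to camera coordinates). Camera axes: x right, y up, looking along -z (the intrinsics and any distortion apply to the point x, -y, -z); pixel columns grow to the right and rows downward; lengths in mm; the calibration is good to about 2 mm. A picture is of the moment at which its call begins. There is no depth.
- env.close_job(): hands the job in; it is judged then, once.
The state is a dict: "t": time; "qpos": joint angles; "qvel": joint speeds; "tau": joint torques, N m; "eef_pos": TCP position; "tool_rot": TCP orientation; "wrist_force": force on the tool from outside, world axes, zero at the start; "wrist_torque": the same for the moment, N m; "opening": opening from 0.0 (shut) to 1.0 (fully open); "gripper_force": force on a finger pad.
Only numpy, scipy, OpenCV 4.12 (cv2) and the standard library are available. Lean on these libraries where they do the work, as an engineer would, in place of code of your own. Each camera call takes 0.05 s, during which the arm holds its last target. There are 200 camera calls.

## Working session

There is one attempt and no reset: what is moved stays moved. The work goes in short steps, Python scripts to look and compute and a shell command to move; the robot and the scene stay as the last step left them, time stands still between calls to the robot, and variables do not carry over. Pictures are saved under pics/ and viewed, at most 10 in all, crops included, and the job is handed in when it is done.

```bash
mkdir -p pics
cat > h.py <<'E'
import numpy as np,cv2,pickle
def snap(n,f):
    from cell import env
    s=env.snapshot(n); cv2.imwrite(f'pics/{f}.png',s['color'][:,:,::-1]); pickle.dump(s,open(f'pics/{f}.pkl','wb')); return s
def load(f): return pickle.load(open(f'pics/{f}.pkl','rb'))
def ray(s,u,v):
    K=np.array([[s['fx'],0,s['cx']],[0,s['fy'],s['cy']],[0,0,1.]])
    p=cv2.undistortPoints(np.array([[[u,v]]],float),K,np.array(s['dist_coeffs'],float))[0,0]
    V=np.array(s['view']);R=V[:3,:3];c=-R.T@V[:3,3]
    return c,R.T@np.array([p[0],-p[1],-1.])
def at(s,u,v,z):
    c,d=ray(s,u,v); return (c+d*(z-c[2])/d[2]).round(1)
def proj(s,P):
    P=np.atleast_2d(np.array(P,float));V=np.array(s['view']);q=P@V[:3,:3].T+V[:3,3]
    K=np.array([[s['fx'],0,s['cx']],[0,s['fy'],s['cy']],[0,0,1.]])
    q=q*[1,-1,-1]
    return cv2.projectPoints(q,np.zeros(3),np.zeros(3),K,np.array(s['dist_coeffs'],float))[0][:,0].round(1)
E
python3 - <<'E'
from h import *
from cell import env
for n in('top','scene'):
    s=snap(n,n+'0');V=np.array(s['view']);print(n,-V[:3,:3].T@V[:3,3],s['fx'],s['dist_coeffs'])
st=env.read_state();print(st['t'],st['eef_pos'],st['tool_rot'],st['opening'])
E
```

```text
top [ 383.27942953   -2.96833503 1061.78419513] 577.532073684443 [-0.18551987  0.          0.          0.          0.        ]
scene [1116.39419851  566.98841068  660.24854225] 571.5060563890029 [-0.02261393  0.          0.          0.          0.        ]
0.1 [122.03751522 510.2359591  230.5892272 ] [-8.82416114e-05  1.17129063e-01  9.93116429e-01 -7.30013324e-04] 0.9988703133811923
```

View pics/top0.png

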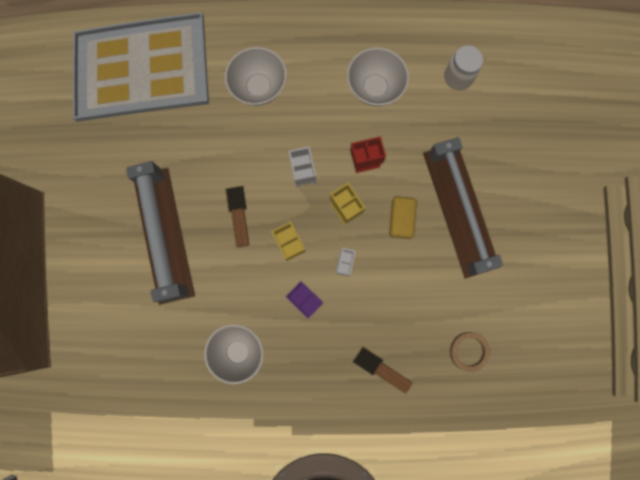

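View pics/scene0.png

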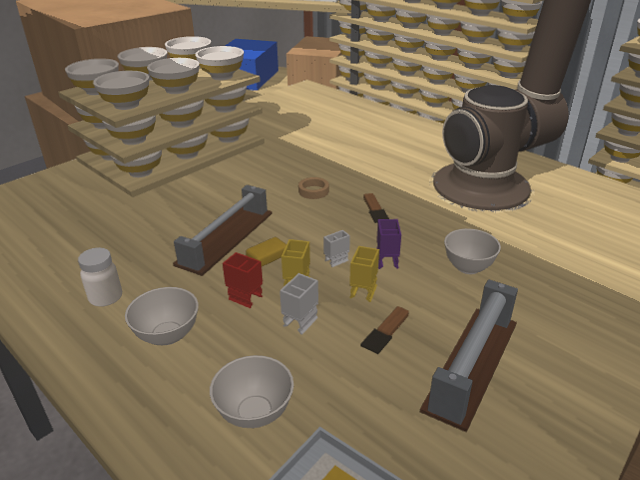

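The white candidates are top (302,166), the larger one with dividers, and top (346,262), the smaller one. The red (368,154), yellow (347,203) and (288,240), and purple (304,299) ones are look-alikes. The thick tube is on the left stand, from (145,172) to (167,292). I'll confirm with one enlarged crop.

Run:
```python
import cv2,numpy as np
t=cv2.imread('pics/top0.png');s=cv2.imread('pics/scene0.png')
a=cv2.resize(t[135:205,270:340],(400,400),interpolation=cv2.INTER_CUBIC)  # 5.714x
b=cv2.resize(s[265:345,260:340],(400,400),interpolation=cv2.INTER_CUBIC) #5x
c=cv2.resize(t[155:315,110:210],(125,200))
d=cv2.resize(t[150:310,115:215],(125,200))
out=np.hstack([a,b]); 
e=cv2.resize(t[235:285,320:370],(200,200),interpolation=cv2.INTER_CUBIC) # 4x
f=cv2.resize(t[155:205,120:170],(200,200),interpolation=cv2.INTER_CUBIC)
g=cv2.resize(t[265:315,140:190],(200,200),interpolation=cv2.INTER_CUBIC)
i=cv2.resize(s[220:270,310:360],(200,200),interpolation=cv2.INTER_CUBIC)
cv2.imwrite('pics/c1.png',np.vstack([out,np.hstack([e,f,g,i])]))
```

```text
(no output)
```

View pics/c1.png

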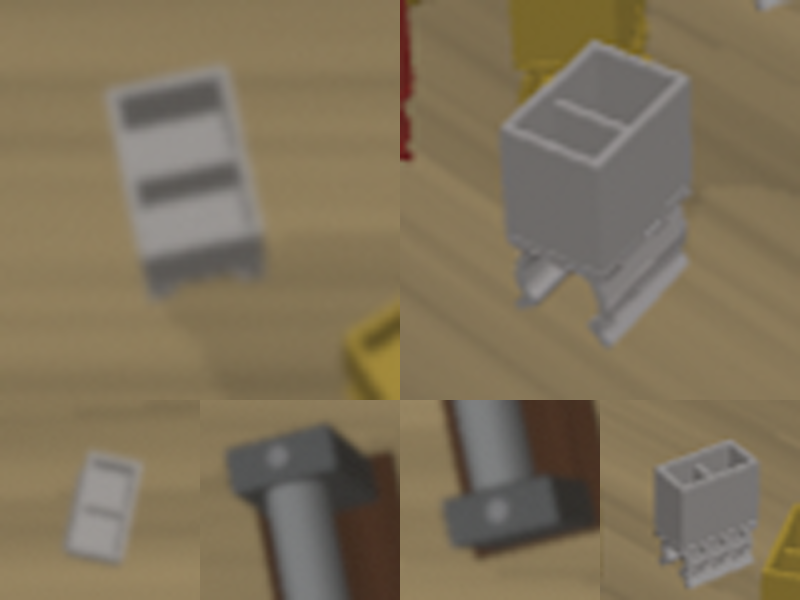

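The crop confirms that (302,166) is the white holder with the bigger bore. Next I'll work out the poses.

Run:
```python
from h import *
from scipy.spatial.transform import Rotation as R
from scipy.optimize import least_squares as LS
s=load('top0');sc=load('scene0')
c=np.array([(107,91),(226,67),(265,235),(143,263)])/(400/70)+[270-.5,135-.5]
P=np.array([at(s,*p,81) for p in c]);print(P, np.linalg.norm(P-np.roll(P,-1,0),axis=1),P.mean(0))
sp=np.array([(595,41),(688,77),(599,163),(503,128)])/5.+[180-.5,265-.5]
Q=np.array([at(sc,*p,81) for p in sp]);print(Q,np.linalg.norm(Q-np.roll(Q,-1,0),axis=1),Q.mean(0))
def yaw(a,b): d=b-a;return np.degrees(np.arctan2(d[1],d[0]))%180
print('yaw top',yaw(P[3],P[0]),yaw(P[2],P[1]),'scene',[yaw(Q[i],Q[(i+1)%4]) for i in range(4)])
A=at(s,138.9,168.9,78);B=at(s,163.9,292.4,78);print('tube',A,B,np.linalg.norm(A-B),(A+B)/2,yaw(A,B))
A=at(sc,500,289,78);B=at(sc,452,377,78);print('tube scene',A,B,np.linalg.norm(A-B),(A+B)/2,yaw(A,B))
print(R.from_quat([1.17129063e-01,9.93116429e-01,-7.3e-4,-8.8e-5]).as_matrix().round(3))
```

```text
[[652.3  56.9  81. ]
 [659.5  20.4  81. ]
 [606.6   8.7  81. ]
 [598.2  45.8  81. ]] [37.20336006 54.17840898 38.03905887 55.22698616] [629.15  32.95  81.  ]
[[604.9   8.8  81. ]
 [597.4  44.8  81. ]
 [647.8  55.1  81. ]
 [656.9  20.3  81. ]] [36.77295202 51.44171459 35.97012649 53.25645501] [626.75  32.25  81.  ]
yaw top 11.594781303749661 12.471454595661779 scene [np.float64(101.76828893202065), np.float64(11.550210735534389), np.float64(104.65438028862096), np.float64(12.470461721668869)]
tube [623.8 324.   78. ] [405.3 271.8  78. ] 224.64881481993172 [514.55 297.9   78.  ] 13.43621243424667
tube scene [409.3 273.   78. ] [620.5 321.6  78. ] 216.71963455118689 [514.9 297.3  78. ] 12.958948122828687
[[-0.973  0.233 -0.   ]
 [ 0.233  0.973 -0.001]
 [ 0.    -0.001 -1.   ]]
```

```bash
cat > go.py <<'E'
import sys
from h import *
from cell import env
from scipy.spatial.transform import Rotation as R
x,y,z,yaw=map(float,sys.argv[1:5])
st=env.read_state();q=st['tool_rot'];M=R.from_quat([q[1],q[2],q[3],q[0]]).as_matrix()
d=np.array([x,y,z])-st['eef_pos']
cur=np.degrees(np.arctan2(M[1,1],M[0,1]));dy=(yaw-cur+90)%180-90
print('t',st['t'],'pos',np.round(st['eef_pos'],1),'yaw',cur.round(2),'q',np.round(st['qpos'],2),'F',np.round(st['wrist_force'],1),'op',st['opening'])
print('slide',(M.T@d/500).round(4),'turn',round(-dy/90,4),'tilt',M[:,2].round(4))
E
python3 go.py 628 32.6 140 102
```

```text
t 0.1 pos [122.  510.2 230.6] yaw 76.55 q [ 1.34  0.13 -0.04  1.41  0.    1.57] F [ 0.2 -0.  -0.5] op 0.9988703133811923
slide [-1.2064 -0.6934  0.1822] turn -0.2828 tilt [-3.0e-04 -1.4e-03 -1.0e+00]
```

```bash
r='{"slide":[-0.6,-0.345,0.05],"turn":-0.28}'; python3 -m jog '[{"slide":[-0.6,-0.345,0.05],"turn":-0.28},{"slide":[-0.6,-0.345,0.05],"turn":-0.28},{"slide":[-0.6,-0.345,0.05],"turn":-0.28},{"slide":[-0.6,-0.345,0.05],"turn":-0.28},{"slide":[-0.6,-0.345,0.05],"turn":-0.28},{"slide":[-0.6,-0.345,0.05],"turn":-0.28},{"slide":[-0.6,-0.345,0.05],"turn":-0.28},{"slide":[-0.6,-0.345,0.05],"turn":-0.28}]' 1; python3 go.py 628 32.6 140 102
```

```text
t: 0.77
eef_pos: [356.9, 288.1, 207.8]
tool_rot: [-0.0, -0.102, 0.995, -0.0]
wrist_force: [1.0, 1.5, -1.2]
opening: 1.0
gripper_force: 0.0
t 0.7667 pos [356.9 288.1 207.8] yaw 101.76 q [ 0.68  0.   -0.22  1.35  0.    0.47] F [ 1.   1.5 -1.2] op 1.0004710519528752
slide [-0.4267 -0.6108  0.1355] turn -0.0026 tilt [-1.e-04 -1.e-04 -1.e+00]
```

```bash
python3 -m jog '[{"slide":[-0.41,-0.59,0.13],"turn":0},{"slide":[-0.41,-0.59,0.13],"turn":0},{"slide":[-0.41,-0.59,0.13],"turn":0},{"slide":[-0.41,-0.59,0.13],"turn":0},{"slide":[-0.41,-0.59,0.13],"turn":0},{"slide":[-0.41,-0.59,0.13],"turn":0},{"slide":[-0.41,-0.59,0.13],"turn":0},{"slide":[-0.41,-0.59,0.13],"turn":0}]' >/dev/null; python3 -m jog '[{"slide":[0,0,0],"turn":0},{"slide":[0,0,0],"turn":0}]' >/dev/null; python3 go.py 628 32.6 140 102
```

```text
t 1.6 pos [594.6  62.3 146.8] yaw 101.55 q [ 0.1   0.28 -0.04  1.26  0.   -0.1 ] F [0.2 0.8 0.8] op 0.99961006851958
slide [-0.0536 -0.0717  0.0134] turn -0.005 tilt [-3.e-03 -2.e-04 -1.e+00]
```

```bash
python3 -m jog '[{"slide":[-0.0535,-0.0715,0.0134],"turn":-0.005},{"slide":[-0.0535,-0.0715,0.0134],"turn":-0.005},{"slide":[-0.0535,-0.0715,0.0134],"turn":-0.005},{"slide":[-0.0535,-0.0715,0.0134],"turn":-0.005}]' >/dev/null; python3 go.py 628 32.6 140 102; python3 -c "
from h import *
snap('wrist','w1')"
```

```text
t 1.9333 pos [626.8  35.4 142. ] yaw 102.22 q [ 0.06  0.33  0.03  1.27  0.   -0.16] F [ 0.5 -1.   1.1] op 0.9989289416029543
slide [-0.0011 -0.0059  0.0039] turn 0.0024 tilt [-9.e-04  3.e-04 -1.e+00]
```

View pics/w1.png

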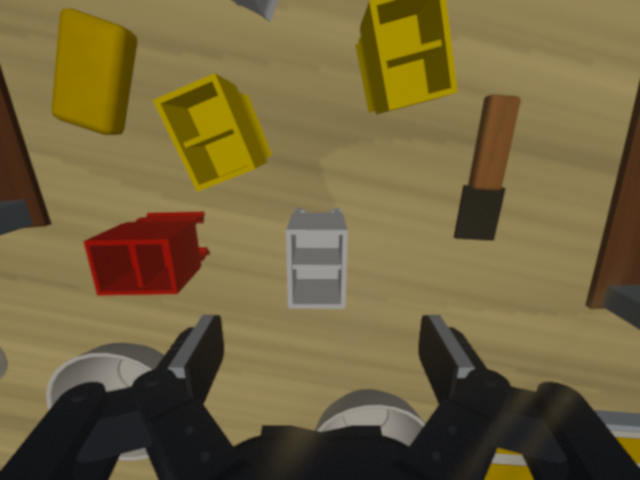

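The wrist view shows the white tray's top face at (288,230) to (347,307), square to the fingers. I'll check the offset.

```bash
python3 - <<'E'
from h import *
s=load('w1')
P=np.array([at(s,*p,81) for p in [(288,230),(346.5,230),(347,307),(288,307)]]);print(P,P.mean(0))
for a,b in((0,3),(1,2)): d=P[b]-P[a];print(np.degrees(np.arctan2(d[1],d[0])))
E
python3 go.py 628.5 32.6 41 12
```

```text
[[605.2  10.7  81. ]
 [597.6  45.7  81. ]
 [648.9  58.4  81. ]
 [657.2  20.3  81. ]] [627.225  33.775  81.   ]
10.459909092929129
13.904771051788314
t 1.9833 pos [626.7  35.6 142.3] yaw 102.25 q [ 0.06  0.33  0.03  1.27  0.   -0.16] F [-0.5  0.3 -0.4] op 1.0017089302090234
slide [-0.0023 -0.0068  0.2026] turn -0.9972 tilt [-4.e-04  3.e-04 -1.e+00]
```

```bash
python3 -m jog '[{"slide":[-0.001,-0.0055,0.05],"turn":0},{"slide":[-0.001,-0.0055,0.1],"turn":0},{"slide":[-0.001,-0.0055,0.15],"turn":0},{"slide":[-0.001,-0.0055,0.18],"turn":0},{"slide":[-0.001,-0.0055,0.202],"turn":0},{"slide":[-0.001,-0.0055,0.202],"turn":0},{"slide":[-0.001,-0.0055,0.202],"turn":0}]'; python3 -m jog '[{"slide":[0,0,0],"turn":0},{"slide":[0,0,0],"turn":0},{"slide":[0,0,0],"turn":0},{"slide":[0,0,0],"turn":0},{"slide":[0,0,0],"turn":0},{"slide":[0,0,0],"turn":0},{"slide":[0,0,0],"turn":0},{"slide":[0,0,0],"turn":0}]' -1; python3 go.py 627.5 33.2 41 102
```

```text
t: 2.57
eef_pos: [628.2, 32.9, 41.6]
tool_rot: [-0.0, -0.107, 0.994, 0.0]
wrist_force: [-0.5, 0.3, 0.7]
opening: 1.0
gripper_force: 0.0
t: 3.23
eef_pos: [629.2, 32.0, 41.9]
tool_rot: [0.001, -0.106, 0.994, -0.0]
wrist_force: [0.1, -1.2, 6.6]
opening: 0.437
gripper_force: 63.0
t 3.2333 pos [629.2  32.   41.9] yaw 102.19 q [ 0.05  0.38 -0.13  1.06 -0.   -0.16] F [ 0.1 -1.2  6.6] op 0.43663260552898314
slide [0.0029 0.0031 0.0017] turn 0.0021 tilt [ 1.5e-03 -1.0e-04 -1.0e+00]
```

```bash
python3 -m jog '[{"slide":[0,0,-0.04],"turn":0},{"slide":[0,0,-0.1],"turn":0},{"slide":[0,0,-0.17],"turn":0},{"slide":[0,0,-0.24],"turn":0},{"slide":[0,0,-0.24],"turn":0},{"slide":[0,0,-0.24],"turn":0},{"slide":[0,0,-0.24],"turn":0}]'; python3 go.py 514.6 297.6 160 103.3
```

```text
t: 3.82
eef_pos: [628.3, 32.1, 160.1]
tool_rot: [-0.001, -0.106, 0.994, 0.0]
wrist_force: [-0.3, 0.5, -0.9]
opening: 0.433
gripper_force: 62.5
t 3.8167 pos [628.3  32.1 160.1] yaw 102.2 q [ 0.05  0.33  0.07  1.31  0.   -0.16] F [-0.3  0.5 -0.9] op 0.432776567195269
slide [1.101e-01 5.670e-01 5.000e-04] turn -0.0123 tilt [-0.001  0.    -1.   ]
```

```bash
python3 -m jog '[{"slide":[0.01,0.06,0],"turn":-0.012},{"slide":[0.03,0.13,0],"turn":-0.012},{"slide":[0.045,0.2,0],"turn":-0.012},{"slide":[0.06,0.27,0],"turn":-0.012},{"slide":[0.07,0.34,0],"turn":-0.012},{"slide":[0.08,0.41,0],"turn":-0.012},{"slide":[0.1,0.48,0],"turn":-0.012},{"slide":[0.11,0.54,0],"turn":-0.012}]' >/dev/null; python3 -m jog '[{"slide":[0,0.02,0],"turn":0},{"slide":[0,0.026,0],"turn":0},{"slide":[0,0.026,0],"turn":0},{"slide":[0,0.026,0],"turn":0}]' >/dev/null;python3 go.py 514.6 297.6 160 103.3; python3 -c "
from h import *
snap('wrist','w2');s=snap('scene','s2');t=snap('top','t2')
a=cv2.imread('pics/w2.png');b=cv2.imread('pics/s2.png')
c=cv2.imread('pics/t2.png')
b=cv2.resize(b[200:440,380:540],(400,600),interpolation=cv2.INTER_CUBIC)
a=cv2.resize(a,(400,300));c=cv2.resize(c[150:315,80:300],(400,300),interpolation=cv2.INTER_CUBIC)
cv2.imwrite('pics/c2.png',np.hstack([np.vstack([a,c]),b]))"
```

```text
t 4.8167 pos [514.9 296.  160. ] yaw 103.24 q [ 0.52  0.27 -0.02  1.28 -0.    0.29] F [-1.   0.2 -0.7] op 0.44113031426136556
slide [-0.0002  0.0032 -0.0001] turn -0.0007 tilt [-0.0014 -0.0014 -1.    ]
```

View pics/c2.png

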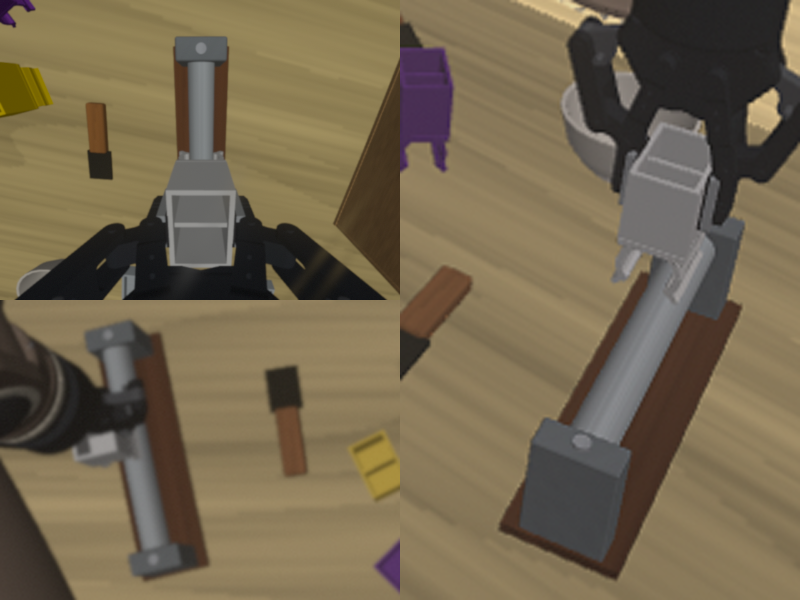

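The holder is held upright, centred between the pads, above the tube's middle. Next I'll take an enlarged wrist crop for the lateral alignment.

```bash
python3 -c "
from h import *
a=cv2.imread('pics/w2.png')
cv2.imwrite('pics/c3.png',cv2.resize(a[50:440,240:400],None,fx=1.5,fy=1.5,interpolation=cv2.INTER_CUBIC) if 0 else np.hstack([cv2.resize(a[50:250,260:390],(390,600),interpolation=cv2.INTER_CUBIC),cv2.resize(a[240:440,255:385],(390,600),interpolation=cv2.INTER_CUBIC)]))
g=cv2.cvtColor(a,cv2.COLOR_BGR2LAB).astype(int)
for v in (120,150,180,210,230): print(v,g[v,290:352,2].tolist())
"
```

```text
120 [146, 145, 144, 144, 144, 144, 144, 144, 145, 142, 136, 131, 128, 128, 128, 128, 128, 127, 128, 128, 127, 127, 127, 127, 127, 128, 127, 127, 127, 127, 127, 127, 127, 127, 127, 127, 127, 127, 127, 127, 127, 127, 127, 127, 127, 127, 128, 128, 128, 128, 128, 129, 130, 136, 142, 143, 144, 145, 145, 144, 145, 145]
150 [145, 145, 144, 145, 145, 145, 145, 146, 145, 145, 140, 133, 129, 128, 128, 128, 128, 128, 127, 128, 127, 127, 127, 127, 127, 127, 127, 128, 128, 127, 127, 127, 127, 128, 127, 127, 127, 127, 127, 127, 127, 127, 127, 127, 127, 127, 127, 127, 127, 128, 128, 129, 133, 139, 142, 144, 144, 145, 145, 144, 145, 145]
180 [147, 145, 145, 144, 144, 145, 144, 145, 145, 145, 143, 137, 131, 129, 128, 128, 128, 128, 128, 127, 127, 127, 127, 128, 127, 127, 127, 127, 127, 127, 127, 128, 127, 128, 128, 128, 127, 127, 127, 128, 127, 127, 127, 127, 127, 127, 127, 128, 127, 128, 128, 131, 136, 141, 144, 144, 144, 144, 145, 145, 144, 144]
210 [145, 145, 145, 145, 144, 144, 145, 145, 146, 145, 144, 139, 133, 130, 128, 127, 128, 128, 128, 127, 127, 127, 127, 127, 127, 127, 127, 128, 127, 127, 127, 127, 127, 128, 127, 127, 127, 127, 127, 127, 128, 128, 127, 127, 127, 127, 127, 128, 128, 128, 129, 132, 138, 142, 144, 143, 143, 143, 143, 145, 144, 145]
230 [144, 145, 144, 145, 144, 145, 144, 145, 144, 145, 145, 143, 137, 131, 128, 128, 128, 127, 127, 127, 127, 127, 127, 127, 127, 127, 127, 127, 127, 127, 127, 127, 127, 127, 127, 127, 127, 127, 127, 128, 128, 128, 127, 127, 127, 127, 127, 127, 128, 128, 129, 133, 139, 143, 143, 144, 144, 144, 144, 144, 144, 143]
```

View pics/c3.png

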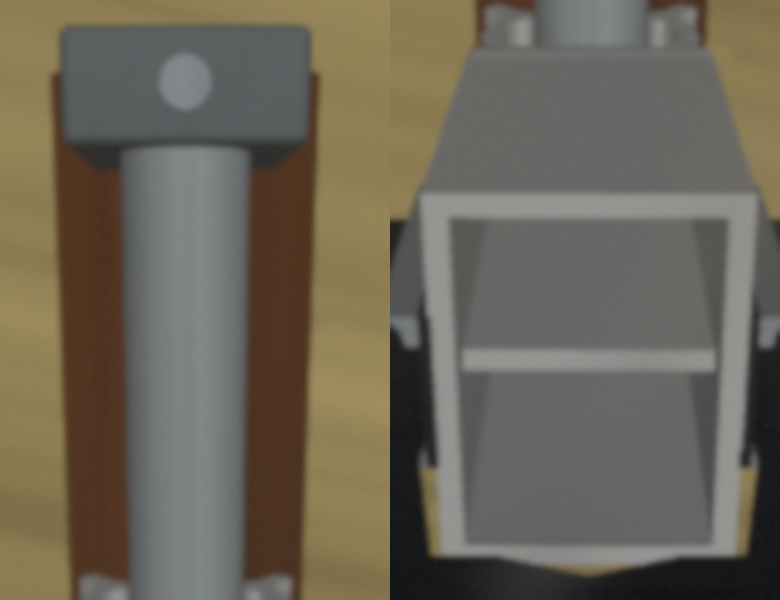

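Run:
```python
from h import *
s=load('w2');V=np.array(s['view']);print(-V[:3,:3].T@V[:3,3])
a=np.radians(13.3);ex=np.array([np.cos(a),np.sin(a)]);ey=np.array([-ex[1],ex[0]]);o=np.array([514.9,296.])
def f(l,u,v,z): p=at(s,u,v,z)[:2]-o;print(l,'x %.1f y %.1f'%(p@ex,p@ey))
for l,u,v,z in [('screw',321.7-.3,76.7,78),('t120',321.9,120,60),('t150',321.9,150,60),('t230',322.1,230,60),('topfarL',265,304,199),('topfarR',377,304,199),('topnearL',272,424.7,199),('topnearR',372,424.7,199),('botL',283,255.7,154),('botR',361.4,255.7,154)]: f(l,u,v,z)
```

```text
[433.93045021 277.56770076 301.77989293]
screw x -114.5 y 1.0
t120 x -91.0 y 1.3
t150 x -71.7 y 1.2
t230 x -15.5 y 1.4
topfarL x -28.7 y -18.1
topfarR x -28.6 y 19.3
topnearL x 23.2 y -18.3
topnearR x 23.3 y 20.2
botL x -29.5 y -16.8
botR x -29.6 y 19.1
```

```bash
python3 -m jog '[{"slide":[-0.004,0.001,0.03],"turn":0},{"slide":[-0.004,0.001,0.06],"turn":0},{"slide":[-0.004,0.001,0.08],"turn":0},{"slide":[-0.004,0.001,0.08],"turn":0},{"slide":[-0.004,0.001,0.08],"turn":0}]'; python3 -m jog '[{"slide":[0,0,0.006],"turn":0},{"slide":[0,0,0.012],"turn":0},{"slide":[0,0,0.018],"turn":0},{"slide":[0,0,0.024],"turn":0},{"slide":[0,0,0.024],"turn":0}]'; python3 -m jog '[{"slide":[0,0,0.006],"turn":0},{"slide":[0,0,0.012],"turn":0},{"slide":[0,0,0.012],"turn":0}]';python3 go.py 514.6 297.6 85 103.3
```

```text
t: 5.38
eef_pos: [516.5, 297.2, 120.6]
tool_rot: [-0.001, -0.115, 0.993, -0.0]
wrist_force: [-0.0, 1.0, 0.0]
opening: 0.442
gripper_force: 62.4
t: 5.8
eef_pos: [516.4, 297.9, 108.5]
tool_rot: [-0.0, -0.116, 0.993, -0.0]
wrist_force: [0.6, 0.8, -0.6]
opening: 0.439
gripper_force: 62.4
t: 6.05
eef_pos: [517.1, 297.9, 103.3]
tool_rot: [0.001, -0.116, 0.993, -0.0]
wrist_force: [0.5, -2.1, -0.1]
opening: 0.434
gripper_force: 62.8
t 6.05 pos [517.1 297.9 103.3] yaw 103.28 q [ 0.52  0.29 -0.12  1.16 -0.    0.29] F [ 0.5 -2.1 -0.1] op 0.433935244887437
slide [0.0051 0.0006 0.0365] turn -0.0002 tilt [ 1.3e-03 -2.0e-04 -1.0e+00]
```

```bash
python3 -m jog '[{"slide":[0,0,0.005],"turn":0},{"slide":[0,0,0.01],"turn":0},{"slide":[0,0,0.01],"turn":0}]'; python3 -m jog '[{"slide":[0,0,0.005],"turn":0},{"slide":[0,0,0.01],"turn":0},{"slide":[0,0,0.01],"turn":0}]';python3 -m jog '[{"slide":[0,0,0.005],"turn":0},{"slide":[0,0,0.01],"turn":0},{"slide":[0,0,0.01],"turn":0}]';python3 go.py 514.6 297.6 85 103.3
```

```text
t: 6.3
eef_pos: [517.5, 298.1, 98.9]
tool_rot: [0.001, -0.116, 0.993, 0.0]
wrist_force: [1.6, -1.5, 4.6]
opening: 0.432
gripper_force: 63.2
t: 6.55
eef_pos: [517.7, 298.0, 93.8]
tool_rot: [0.001, -0.116, 0.993, -0.0]
wrist_force: [2.1, -0.8, 2.4]
opening: 0.442
gripper_force: 63.2
t: 6.8
eef_pos: [516.9, 297.6, 87.4]
tool_rot: [0.0, -0.116, 0.993, -0.0]
wrist_force: [2.9, -1.9, -0.9]
opening: 0.442
gripper_force: 62.7
t 6.8 pos [516.9 297.6  87.4] yaw 103.27 q [ 0.52  0.29 -0.15  1.13 -0.    0.29] F [ 2.9 -1.9 -0.9] op 0.4415773404192004
slide [0.0045 0.001  0.0049] turn -0.0004 tilt [ 3.e-04 -9.e-04 -1.e+00]
```

Snapped over. I'll press until it seats.

```bash
python3 -m jog '[{"slide":[0,0,0.003],"turn":0},{"slide":[0,0,0.006],"turn":0},{"slide":[0,0,0.006],"turn":0},{"slide":[0,0,0.006],"turn":0}]'; python3 -m jog '[{"slide":[0,0,0.003],"turn":0},{"slide":[0,0,0.003],"turn":0},{"slide":[0,0,0.003],"turn":0}]'; python3 go.py 514.6 297.6 85 103.3
```

```text
t: 7.13
eef_pos: [516.5, 297.6, 85.3]
tool_rot: [-0.0, -0.116, 0.993, -0.0]
wrist_force: [-0.6, -3.9, 4.3]
opening: 0.436
gripper_force: 63.1
t: 7.38
eef_pos: [516.6, 297.6, 85.3]
tool_rot: [0.0, -0.115, 0.993, -0.0]
wrist_force: [-3.9, -6.0, 13.6]
opening: 0.437
gripper_force: 64.2
t 7.3833 pos [516.6 297.6  85.3] yaw 103.26 q [ 0.52  0.29 -0.15  1.12 -0.    0.29] F [-3.9 -6.  13.6] op 0.43740923386030156
slide [0.0038 0.0009 0.0005] turn -0.0004 tilt [ 1.e-03 -2.e-04 -1.e+00]
```

It bottomed at TCP z = 85.3 mm (84.9 expected for home) with force rising to 13.6 N, so it is seated. I'll ease off, open and retreat.

```bash
python3 -m jog '[{"slide":[0,0,-0.002],"turn":0},{"slide":[0,0,-0.002],"turn":0}]'; python3 -m jog '[{"slide":[0,0,0],"turn":0},{"slide":[0,0,0],"turn":0},{"slide":[0,0,0],"turn":0},{"slide":[0,0,0],"turn":0},{"slide":[0,0,0],"turn":0},{"slide":[0,0,0],"turn":0},{"slide":[0,0,0],"turn":0}]' 1; python3 -m jog '[{"slide":[0,0,-0.05],"turn":0},{"slide":[0,0,-0.1],"turn":0},{"slide":[0,0,-0.17],"turn":0},{"slide":[0,0,-0.24],"turn":0},{"slide":[0,0,-0.24],"turn":0},{"slide":[0,0,-0.24],"turn":0},{"slide":[0,0,-0.24],"turn":0}]'; python3 -c "
from h import *
snap('wrist','w4');snap('scene','s4')
a=cv2.imread('pics/w4.png');b=cv2.imread('pics/s4.png')
cv2.imwrite('pics/c4.png',np.hstack([cv2.resize(a[:, 160:480],(400,600),interpolation=cv2.INTER_CUBIC),cv2.resize(b[270:420,420:520],(400,600),interpolation=cv2.INTER_CUBIC)]))"
```

```text
t: 7.55
eef_pos: [516.5, 297.6, 85.3]
tool_rot: [0.0, -0.116, 0.993, -0.0]
wrist_force: [-2.3, -5.0, 8.6]
opening: 0.434
gripper_force: 63.4
t: 8.13
eef_pos: [516.6, 298.1, 84.4]
tool_rot: [-0.0, -0.116, 0.993, 0.0]
wrist_force: [0.6, -0.5, 0.0]
opening: 1.004
gripper_force: 0.0
t: 8.72
eef_pos: [516.6, 298.0, 204.1]
tool_rot: [-0.0, -0.116, 0.993, 0.0]
wrist_force: [0.6, -1.2, 0.0]
opening: 1.001
gripper_force: 0.0
```

View pics/c4.png

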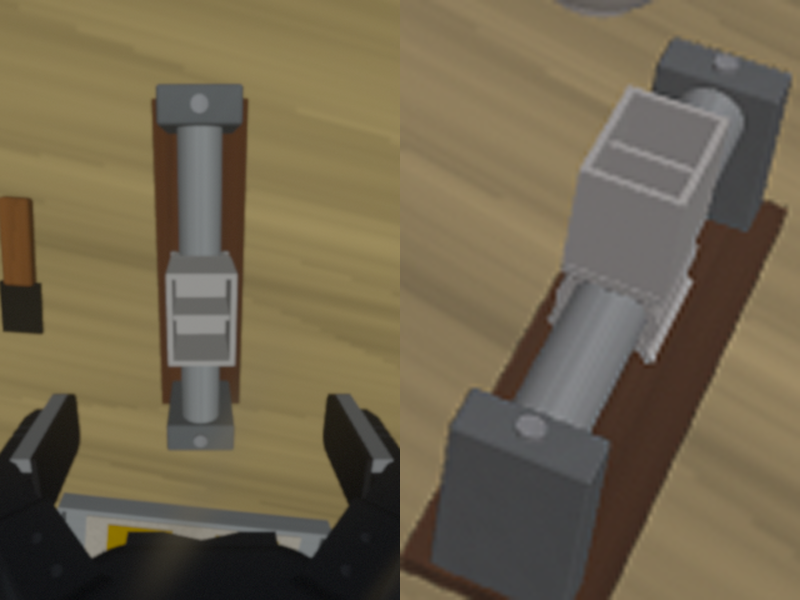

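The holder is on the tube and looks upright, with its tray at about (201,318) in the wrist crop. I'll do a quick numeric check of height and tilt, then hand in.

Run:
```python
from h import *
from scipy.optimize import least_squares as LS
from scipy.spatial.transform import Rotation as R
s=load('s4');w=load('w4')
us=np.array([(633,88),(727,122),(686,203),(585,168)],float);us=(us-[400,0])/4+[419.5,269.5]
uw=np.array([(167,274),(237,274),(236,365),(167,365)],float)/1.25+[159.6,-.4]
m=np.array([[-27,-19,64],[-27,19,64],[27,19,64],[27,-19,64.]])
def W(p): return R.from_euler('zyx',p[3:]).apply(m)+p[:3]
def f(p): return np.r_[(proj(s,W(p))-us).ravel(),(proj(w,W(p))-uw).ravel()]
import h
def pr(s_,P):
    return proj(s_,P)
r=LS(f,[515,298,60,np.radians(13.3),0,0],diff_step=1e-3,x_scale=[1,1,1,.02,.02,.02]);print(r.x[:3].round(1),np.degrees(r.x[3:]).round(1),r.fun.round(1))
print(proj(s,W([514.6,298,60,.2313,0,0])),us)
```

```text
[514.5 298.2  60.2] [13.4  0.   0. ] [-0.9 -0.7  0.9 -0.9  0.   0.8 -1.1  0.4 -0.9 -0.5  0.5 -0.7 -0.5  0.5
  1.3  0.6]
[[476.7 290.8]
 [502.1 299.2]
 [490.8 321. ]
 [464.4 311.9]] [[477.75 291.5 ]
 [501.25 300.  ]
 [491.   320.25]
 [465.75 311.5 ]]
```

The fitted pose is (514.5, 298.2, 60.2), with yaw 13.4°, which is home. The fit left the tilt at its starting zero (diff_step is relative), but the residuals are about 1 px with zero tilt, so the holder is upright.

```bash
python3 -c "
from cell import env
print(env.close_job())"
```

```text
the job is handed in; nothing more can be done
None
```

The big white holder is clipped onto the thick tube, measured within about 1 mm of the tube's middle and upright as far as the pictures show; I let go of it, moved the arm clear, never touched the small holder, and handed the job in at about 9 s.

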